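# Tap two jammed clock balls out of a tilted bottle

## Task

Two brass pendulum balls have jammed in the neck of the tilted glass bottle. Put the white parts tray on the bench under the bottle's mouth and let go of it, tap the side of the bottle from above until both balls have dropped into the tray, then set the tray with both balls level on the middle of the round turquoise dust-cover base. Do not let a ball fall on the bench, and leave the other things on the bench alone.

Things in the scene. Friction and masses are not known exactly. Their poses are not given: they have to be found in the camera images.
- mouth (a point): Centre of the open mouth of the tilted clear glass bottle, 92 mm above the bench. The rim is 42 mm across, its lowest point 71 mm above the bench. This point's own frame: x points level, straight out of the mouth, the way the balls come out; z up. The neck behind it points 15 degrees below level, so the mouth is the bottle's low end.
- stand: The bottle's stand: grey base plate 185 x 100 mm, 10 mm thick, fixed on the bench; origin at its underside, x axis level towards the mouth (mouth at x = 115 mm; the plate reaches from x = -110 to 75 mm, so the bench under the mouth is free). Two leaf springs carry a blue sheet-metal saddle in which the bottle is strapped.
- tap_spot (a point): Where to tap: on the topmost line of the bottle's body (bottle 200 mm long, body 68 mm across for the first 65 mm, then a long taper to a neck 37 mm across), bare glass beside the black rubber straps, 53 mm from the bottle's bottom end and about 163 mm above the bench. Anywhere on that line within 10 mm of it does. Axes as for the mouth.
- cradle (a joint): How far bottle and saddle are pushed along the leaf springs (m): 0 at rest on the stop, 0.015 at the end (11 mm down, 10 mm back from the mouth; 3 N starts it, 13 N ends it). Let go, they spring back. Only a jolt frees the balls: fingers coming down at 0.1 to 0.2 m/s to 4 to 8 mm past first touch, then lifted off at once. A slow press does nothing. One to three taps are usual.
- ball0_center (a point): Centre of the first polished brass ball, 24 mm across, 60 g: at the start it sits in the neck, caught behind a low bead inside the rim, 15 mm behind the mouth. It lands up to 60 mm in front of the mouth and rolls on.
- ball1_center (a point): Centre of the second brass ball, the same, at the start right behind the first in the neck. When the first is free it may follow by itself or need another tap.
- tray_centre (a point): Centre (half-way up) of the loose white plastic parts tray, an open box 130 mm long (its x axis), 60 mm wide (its y axis), 34 mm high, walls and floor 4 mm thick, 220 g. To catch both balls it lies lengthwise in line with the bottle, its near end some 25 mm back under the neck: slide it in low from the front, gripped across its width towards the far end.
- plate_top (a point): Centre of the top face of the round turquoise dust-cover base, 170 mm across, 12 mm thick, fixed on the bench; the tray goes on it, centre on centre, any way round.
- block: Bystander: black six-sided staking block, 81 mm across corners, 38 mm high, loose. Origin at the centre of its underside.
- watch_case: Bystander: steel wristwatch case, 47 mm across, 68 mm over the lugs, 13 mm high, loose. Origin at the centre of its underside.
- holder: Bystander: small steel movement holder with a watch movement on it, 73 mm long, 28 mm high, loose. Origin at its underside.
There are look-alikes about, which are no part of the job. Of the things like the part that bears tray_centre, leave any that is black or pink; of the rest the larger one is meant.

How it is judged:
By the outcome, as a careful person would: the job done as asked, in the order asked, and still so for the second after the job is handed in, with the robot touching nothing.
It also fails if it takes over 72 s, if anything falls off the work surface, if the arm or the gripper's body presses on something with over 40 N, if the wrist force passes 120 N, or if a joint passes its speed limit or range.

## Robot

A 6-joint arm with a two-finger parallel gripper is mounted at the origin on the work surface. World frame = base frame: x ahead of the robot, y to its left, z up, the work surface at z = 0. Lengths are in mm, angles in rad, forces in N, time in s.
With the tool pointing down it reaches from about 275 to 825 mm from the base axis. Payload 5.2 kg.
Tool frame: the origin (TCP) lies at the very end of the fingers, on their centre line; the grasp point (between the pads) lies 19 mm behind it; z points along the fingers, y is the direction in which the jaws open and shut (so a half turn about z gives the same grasp; the last joint's range is limited). The gripper opens to 93 mm and grips with 3 to 60 N. Pads are 15 mm wide; open, the fingers measure 128 mm over their backs; the gripper's body (75 mm by 188 mm) begins 65 mm behind the grasp point.
Start: joints at [-1.446, 0.259, 1.535, -0, 1.348, -0.203], TCP at [177.099, -520.712, 218.653] pointing down, gripper open.
Joint ranges: [-3.14, 3.14], [-0.91, 2.08], [0.19, 2.58], [-1.22, 4.36], [0.22, 2.71], [-3.12, 3.12]. Speed limits (rad/s): [2.57, 2.57, 3.14, 3.14, 3.14, 3.14].

## Interface

Orientations are given as [roll, pitch, yaw] about the fixed x, y, z axes, in that order (R = Rz(yaw) Ry(pitch) Rx(roll)).
In Python, from bench import robot gives the robot as it stands. The module is installed in compiled form; this text tells all that it offers. Calls block until the motion is done:
- robot.move_ptp(position, orientation): joint-space move of the TCP to a pose.
- robot.move_linear(position, ori=None, speed=150, f_stop=None): straight line of the TCP; ori=None keeps the orientation; speed is the mean speed in mm/s. With f_stop (N) it stops when the force on the tool has changed by that much, and returns True; else False.
- robot.move_j(angles): joint-space move.
- robot.move_gripper(opening): opening from 0.0 (shut) to 1.0 (fully open); the grip force is fixed at half the most; returns when the fingers have stopped.
- robot.sleep(seconds).
- robot.inverse_kinematics(position, orientation): joint angles nearest the present ones, or None.
- robot.get_image(name): name is "scene" or "top" or "wrist"; returns a dict with "img" (480x640x3 uint8, blue, green, red), "fovy" (degrees; the focal length in pixels is half the picture's height over the tangent of half this angle, whatever the lens; pixels are square), "cx", "cy" (the principal point, pixels), "eye" and "orientation" of the camera in the world. Camera axes: x right, y down, z forward; pixel columns grow to the right and rows downward; lengths in mm; the calibration is good to about 2 mm. The wrist camera is an equidistant fisheye: a pixel r from the principal point sees the ray r / f radians off the axis. A picture is of the moment at which its call begins. There is no depth.
A pose or a line that the arm cannot do raises robot.MotionError and nothing moves.
- robot.hand_in(): hands the job in, once; it reports no verdict.
Readings, each from a call of its own:
- robot.current_t(): time.
- robot.current_qpos(): joint angles.
- robot.current_joint_vel(): joint speeds.
- robot.current_joint_efforts(): joint torques, N m.
- robot.current_tcp_pos(): TCP position.
- robot.current_eef_rot(): TCP orientation.
- robot.current_contact_force(): force on the tool from outside, world axes, zero at the start.
- robot.current_ft_torque(): the same for the moment, N m.
- robot.current_gripper_width(): opening from 0.0 (shut) to 1.0 (fully open).
Only numpy, scipy, OpenCV 4.12 (cv2) and the standard library are available. Lean on these libraries where they do the work, as an engineer would, in place of code of your own. Each camera call takes 0.05 s, during which the arm holds its last target. There are 200 camera calls.

## Working session

There is one attempt and no reset: what is moved stays moved. The work goes in short steps, each a Python script; the robot and the scene stay as the last script left them, time stands still between calls to the robot, and variables do not carry over. Pictures are saved under pics/ and viewed, about 8 in all and at most 12, crops included, and the job is handed in when it is done.

```bash
mkdir -p pics
cat > h.py <<'E'
import numpy as np, cv2, json
from scipy.spatial.transform import Rotation as R
def shot(robot,name,fn):
    d=robot.get_image(name); cv2.imwrite(f'pics/{fn}.png',d['img'])
    json.dump({k:(np.array(v).tolist()) for k,v in d.items() if k!='img'}|{'name':name},open(f'pics/{fn}.json','w'))
    return d
def load(fn): return json.load(open(f'pics/{fn}.json'))
def cam(c):
    o=np.array(c['orientation'])
    M=o if o.shape==(3,3) else R.from_euler('xyz',o).as_matrix()
    return np.array(c['eye']),M,240/np.tan(np.radians(c['fovy'])/2)
def ray(c,u,v):
    e,M,f=cam(c); x,y=u-c['cx'],v-c['cy']
    if c['name']=='wrist':
        r=np.hypot(x,y)+1e-9; t=r/f; d=np.array([x/r*np.sin(t),y/r*np.sin(t),np.cos(t)])
    else: d=np.array([x/f,y/f,1])
    d=M@d; return e,d/np.linalg.norm(d)
def atz(c,u,v,z):
    e,d=ray(c,u,v); return e+d*(z-e[2])/d[2]
def tri(*obs):
    A=np.zeros((3,3));b=np.zeros(3);L=[]
    for c,u,v in obs:
        e,d=ray(c,u,v);P=np.eye(3)-np.outer(d,d);A+=P;b+=P@e;L.append((e,P))
    p=np.linalg.solve(A,b); return p,[float(np.linalg.norm(P@(p-e))) for e,P in L]
def proj(c,p):
    e,M,f=cam(c); q=M.T@(np.array(p)-e)
    if c['name']=='wrist':
        r=np.hypot(q[0],q[1]); t=np.arctan2(r,q[2]); return np.array([c['cx']+f*t*q[0]/r,c['cy']+f*t*q[1]/r])
    return np.array([c['cx']+f*q[0]/q[2],c['cy']+f*q[1]/q[2]])
E
python3 - <<'E'
from bench import robot
from h import *
for n in('scene','top','wrist'):
    d=shot(robot,n,n+'0'); print(n,d['fovy'],d['cx'],d['cy'],d['eye'],d['orientation'])
print(robot.current_t(),robot.current_eef_rot())
E
```

```text
scene 49.3732525153355 309.507206263101 249.10215424367547 [832.45857792 399.77556714 855.02433397] [-2.53713860e+00 -6.07258334e-04  2.64213251e+00]
top 43.9250713459481 329.9232589867763 231.4234006340021 [ 376.91479887  -37.65750715 1286.54241881] [-2.94518988e+00  1.52538556e-03 -1.57883594e+00]
wrist 65.70646984690485 316.91584336525267 236.32073727193372 [ 248.13271963 -496.12058706  385.41676934] [ 2.86701771e+00  2.11646546e-03 -1.24264005e+00]
0.15 [-3.14023051e+00 -2.44548404e-04  3.27825120e-01]
```

View pics/top0.png

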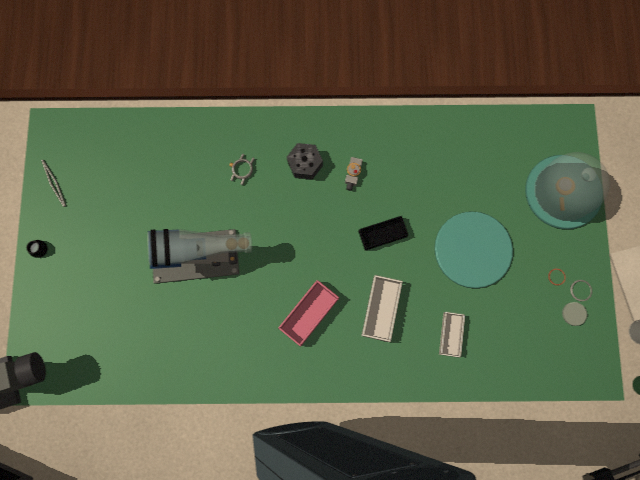

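View pics/scene0.png

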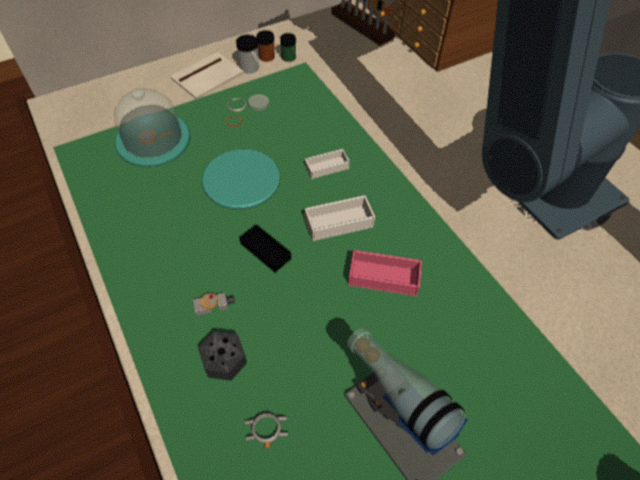

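The top view shows the white tray at about (383,308) and a smaller white look-alike at (452,334). The plate is at (474,250), the bottle mouth at (250,242) and the body straps at about x 155–167. The scene view shows the tray at (340,217), the plate at (241,178) and the mouth at (358,340). I'll zoom in for corners.

Run:
```python
from h import *
def crop(fn,x,y,w,h,s):
    im=cv2.resize(cv2.imread(f'pics/{fn}.png')[y:y+h,x:x+w],None,fx=s,fy=s,interpolation=cv2.INTER_CUBIC)
    im=cv2.convertScaleAbs(im,alpha=1.4)
    for i in range(0,w,10):
        cv2.line(im,(i*s,0),(i*s,12 if (x+i)%50==0 else 5),(0,255,255),1)
        if (x+i)%50==0: cv2.putText(im,str(x+i),(i*s+2,22),0,.4,(0,255,255),1)
    for i in range(0,h,10):
        cv2.line(im,(0,i*s),(12 if (y+i)%50==0 else 5,i*s),(0,255,255),1)
        if (y+i)%50==0: cv2.putText(im,str(y+i),(14,i*s+4),0,.4,(0,255,255),1)
    return im
A=crop('top0',140,220,130,75,3); B=crop('top0',350,270,130,75,3)
C=crop('scene0',335,320,133,120,3);D=crop('scene0',280,140,133,120,3)
o=np.zeros((590,800,3),np.uint8)
o[:225,:390]=A;o[:225,405:795]=B;o[228:588,:399]=C;o[228:588,401:800]=D
cv2.imwrite('pics/crops.png',o)
# plate ellipse
t=load('top0');s=load('scene0')
for fn,c in(('top0',t),('scene0',s)):
    im=cv2.imread(f'pics/{fn}.png');hsv=cv2.cvtColor(im,cv2.COLOR_BGR2HSV)
    m=cv2.inRange(hsv,(80,60,60),(100,255,255)); 
    n,l,st,ce=cv2.connectedComponentsWithStats(m)
    for i in range(1,n):
        if st[i,4]>800: print(fn,st[i],ce[i],atz(c,*ce[i],12).round(1))
    print([ (atz(c,u,v,17)).round(0) for u,v in (((383,308),(250,242)) if fn=='top0' else ((340,217),(358,340)))])
```

```text
[array([ 463., -149.,   17.]), array([608., 136.,  17.])]
scene0 [116 118  74  48 905] [155.03756906 149.48066298] [ 728.6 -518.3   12. ]
scene0 [ 203  150   76   59 3490] [240.62091691 178.67191977] [ 595.3 -345.    12. ]
[array([ 462., -148.,   17.]), array([573., 101.,  17.])]
```

View pics/crops.png

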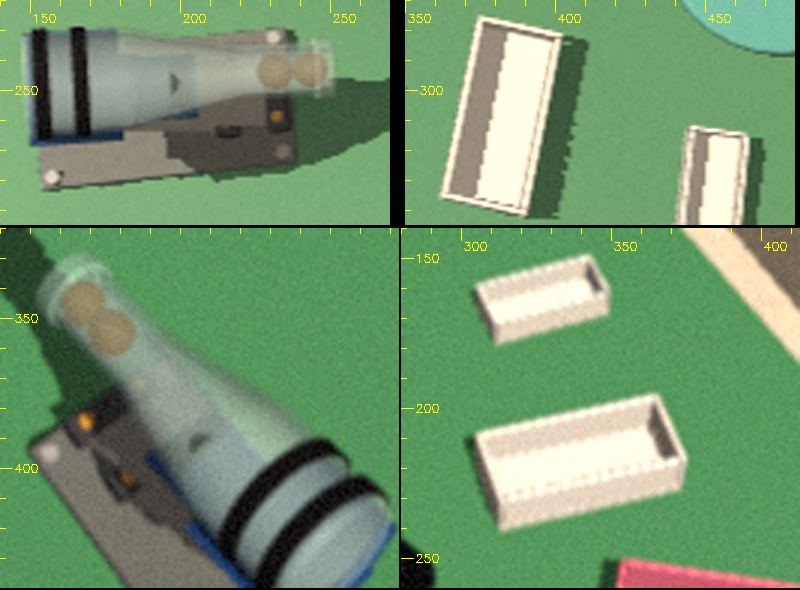

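The crops show the tray rim corners, the stand plate corners and the balls in the neck clearly. Next I triangulate them.

Run:
```python
from h import *
t=load('top0');s=load('scene0')
np.set_printoptions(precision=1,suppress=True)
P=[]
for a,b in (((402.3,282),(304.7,208.3)),((375.3,276),(311,228)),((362.3,335.3),(374.7,216.7)),((390.3,341.3),(365.3,195.7)),):
    p,r=tri((t,*a),(s,*b)); P.append(atz(t,*a,34)); print('rim',p,r,atz(t,*a,34),atz(s,*b,34))
P=np.array(P);print('tray c',P.mean(0),[np.linalg.norm(P[i]-P[i-1]) for i in range(4)])
v=(P[0]+P[1]-P[2]-P[3])/2; print('tray yaw deg',np.degrees(np.arctan2(v[1],v[0])))
Q=[atz(t,*q,10) for q in((154.3,282.7),(239,275),(237.3,229.3))];print('stand',Q,[np.linalg.norm(Q[0]-Q[1]),np.linalg.norm(Q[1]-Q[2])])
v=Q[1]-Q[0];print('stand yaw',np.degrees(np.arctan2(v[1],v[0])))
print('ball0',tri((t,243.3,242.7),(s,362.3,344.7)),'ball1',tri((t,231.7,243.7),(s,372,354.7)))
print('mouth',atz(t,250,242.5,92))
u=v/np.linalg.norm(v);n=np.array([-u[1],u[0],0])
mid=(Q[1]+Q[2])/2; print('mouth from plate',mid+40*u, 'from corner',Q[1]+40*u+50*n)
# top plate fit
im=cv2.imread('pics/top0.png');hsv=cv2.cvtColor(im,cv2.COLOR_BGR2HSV);print(hsv[250,474],hsv[300,420])
for fn,c in(('top0',t),('scene0',s)):
    im=cv2.imread(f'pics/{fn}.png');hsv=cv2.cvtColor(im,cv2.COLOR_BGR2HSV)
    sd=(474,250) if fn=='top0' else (241,178)
    m=(abs(hsv[...,0].astype(int)-int(hsv[sd[1],sd[0],0]))<9)&(hsv[...,1]>60)
    n_,l,st,ce=cv2.connectedComponentsWithStats(m.astype(np.uint8)); k=l[sd[1],sd[0]]
    print(fn,st[k],ce[k],atz(c,*ce[k],12), cv2.fitEllipse(np.argwhere(l==k)[:,::-1][cv2.convexHull(np.argwhere(l==k)[:,::-1].astype(np.int32),returnPoints=False)[:,0]].astype(np.float32)))
```

```text
rim [ 518.1 -191.4   30.4] [2.1196874335268263, 2.1196874335269946] [ 516.1 -189.6   34. ] [ 521.  -190.4   34. ]
rim [ 532.  -135.3   37.5] [4.141560639587545, 4.141560639587621] [ 529.3 -132.9   34. ] [ 533.7 -140.6   34. ]
rim [ 407.  -104.1   33. ] [1.380609308488245, 1.3806093084882667] [ 406.  -103.1   34. ] [ 408.4 -104.5   34. ]
rim [ 393.8 -161.6   31.1] [0.6390952116549086, 0.639095211654808] [ 393.3 -160.8   34. ] [ 395.7 -160.    34. ]
tray c [ 461.1 -146.6   34. ] [np.float64(126.13328934338762), np.float64(58.17813817479634), np.float64(126.84435753512678), np.float64(59.09315074471085)]
tray yaw deg -13.375739087840378
stand [array([521.6, 340.9,  10. ]), array([536.8, 159. ,  10. ]), array([637.3, 165. ,  10. ])] [np.float64(182.50225951670268), np.float64(100.7625670914574)]
stand yaw -85.23836865284902
ball0 (array([593.4, 138.5,  91.4]), [0.9639147803227534, 0.9639147803226823]) ball1 (array([590.6, 161.4,  96. ]), [0.8357122153994584, 0.8357122153996374])
mouth [592.9 125.4  92. ]
mouth from plate [590.4 122.1  10. ] from corner [589.9 123.3  10. ]
[ 79  97 137] [ 59  86 118]
top0 [ 435  212   78   76 4698] [473.3 249.4] [ 588.1 -348.6   12. ] ((473.3130187988281, 249.3721466064453), (75.38671875, 79.07142639160156), 120.4982681274414)
scene0 [ 202  149   78   60 3714] [240.6 178.6] [ 595.3 -345.2   12. ] ((240.59103393554688, 178.6614990234375), (60.1219596862793, 78.35552215576172), 83.18891143798828)
```

```bash
cat >> h.py <<'E'
def down(yaw): return [np.pi,0,np.radians(yaw)]
E
python3 - <<'E'
from bench import robot
from h import *
np.set_printoptions(precision=2,suppress=True)
t=load('top0')
print('pink corner',atz(t,340,285,34),atz(t,320,282,34),'black',atz(t,359,240,34),'straps y',atz(t,153,235,160),atz(t,167,235,160),'bottle end',atz(t,148,248,150))
for n,p,y in(('pick',(496,-155,8),-13.4),('place',(596,49,8),-86),('front',(603,-50,8),-86),('tap',(582,257,163),-86),('plate',(592,-347,18),-86),('tap2',(582,257,163),94),('plate2',(592,-347,18),0)):
    q=robot.inverse_kinematics(list(p),down(y)); print(n,y,q)
robot.move_ptp([470,-148,200],down(-13.4))
shot(robot,'wrist','w1')
robot.move_ptp([597,20,215],down(94))
shot(robot,'wrist','w2'); print(robot.current_t())
a=cv2.imread('pics/w1.png');b=cv2.imread('pics/w2.png')
cv2.imwrite('pics/w12.png',np.vstack([cv2.resize(x,(400,300)) for x in(a,b)]) if 0 else b)
E
```

```text
pink corner [510.81 -58.07  34.  ] [517.5  -15.94  34.  ] black [606.91 -99.81  34.  ] straps y [596.88 303.52 160.  ] [596.66 276.51 160.  ] bottle end [573.25 314.95 150.  ]
pick -13.4 [-0.52  0.45  1.85 -0.    0.84  1.29]
place -86 [-0.1   0.55  1.65 -0.    0.93  2.97]
front -86 [-0.27  0.56  1.63 -0.    0.94  2.8 ]
tap -86 [ 0.24  0.45  1.39  0.    1.3  -2.97]
plate -86 [-0.69  0.67  1.4  -0.    1.07  2.38]
tap2 94 [ 0.24  0.45  1.39 -0.    1.3   0.17]
plate2 0 [-0.69  0.67  1.4  -0.    1.07  0.88]
3.325
```

View pics/w1.png

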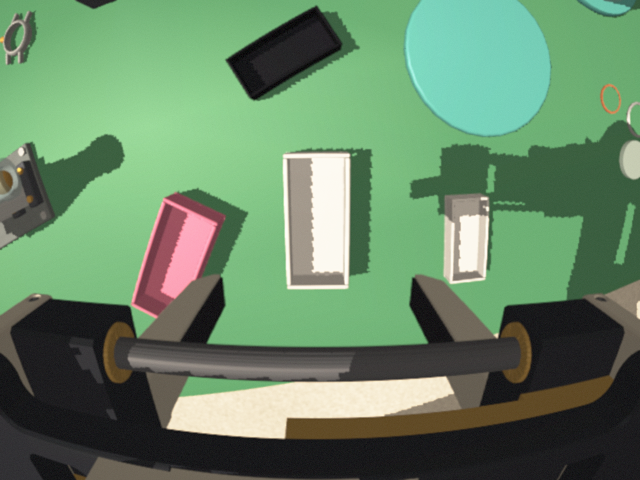

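View pics/w2.png

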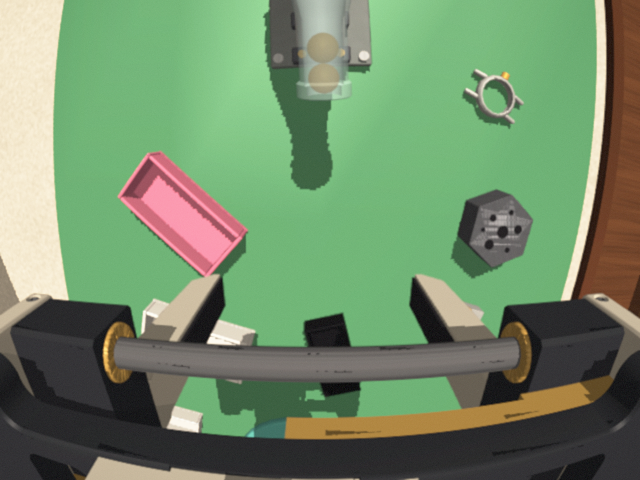

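The first wrist view shows the tray rim at (284,155), (350,154), (348,288) and (288,288). The second shows the stand's front corners at (272,66) and (370,65), ball0 at (324,78), and the mouth's lower end at about (324,97).

Run:
```python
from h import *
np.set_printoptions(precision=1,suppress=True)
t=load('top0');s=load('scene0');a=load('w1');b=load('w2')
W=[(284,155),(350,154),(348,288),(288,288)];T=[(375.3,276),(402.3,282),(390.3,341.3),(362.3,335.3)]
P=np.array([tri((a,*w),(t,*q))[0] for w,q in zip(W,T)]);print('tri rim',P,P.mean(0))
P=np.array([atz(a,*w,34) for w in W]);print('wrist rim',P.mean(0),[np.linalg.norm(P[i]-P[i-1]) for i in range(4)])
v=P[0]+P[1]-P[2]-P[3];print('yaw',np.degrees(np.arctan2(v[1],v[0])))
C=[atz(b,272,66,10),atz(b,370,65,10)];print('stand',C,np.linalg.norm(C[0]-C[1]));d=C[1]-C[0]
n=np.array([d[1],-d[0],0])/np.linalg.norm(d);print('yaw',np.degrees(np.arctan2(n[1],n[0])),'mouth',(C[0]+C[1])/2+40*n)
print('ball0',tri((b,324,78),(t,243.3,242.7)),tri((b,324,78),(s,362.3,344.7)),tri((b,322,46),(t,231.7,243.7)))
im=cv2.imread('pics/w1.png');h=cv2.cvtColor(im,cv2.COLOR_BGR2HSV)
m=(abs(h[...,0].astype(int)-int(h[60,478,0]))<9)&(h[...,1]>60);_,l,_,_=cv2.connectedComponentsWithStats(m.astype(np.uint8));k=l==l[60,478]
cn=max(cv2.findContours(k.astype(np.uint8),0,1)[0],key=len)[:,0];cn=cn[cn[:,1]>2]
X=np.array([atz(a,*p,12)[:2] for p in cn.astype(float)]);A=np.c_[2*X,np.ones(len(X))];r=np.linalg.lstsq(A,(X**2).sum(1),rcond=None)[0];print('plate',r[:2],np.sqrt(r[2]+r[:2]@r[:2]))
```

```text
tri rim [[ 530.8 -132.9   26.5]
 [ 517.8 -191.7   17.9]
 [ 393.2 -161.2   33.7]
 [ 405.8 -103.6   31.1]] [ 461.9 -147.4   27.3]
wrist rim [ 462.7 -147.4   34. ] [np.float64(128.1262687122461), np.float64(58.99971470848163), np.float64(129.04278024804057), np.float64(58.76388273738859)]
yaw -12.959512148806533
stand [array([542.3, 161.4,  10. ]), array([638.9, 169.4,  10. ])] 96.97050961543047
yaw -85.28157281390743 mouth [593.9 125.6  10. ]
ball0 (array([593.8, 140.1,  85.5]), [0.07590434483512949, 0.0759043448351505]) (array([594.2, 138.7,  93.2]), [0.544386971310191, 0.5443869713103382]) (array([590.1, 162.7,  97.8]), [0.9958146546892104, 0.9958146546892293])
plate [ 590.9 -349.7] 84.18898830606135
```

```bash
cat >> h.py <<'E'
mouth=np.array([592.5,125]);Y=-85.5;u=np.array([np.cos(np.radians(Y)),np.sin(np.radians(Y))])
E
python3 - <<'E'
from bench import robot
from h import *
np.set_printoptions(precision=2,suppress=True)
g=[496.6,-155.3]
robot.move_ptp([*g,120],down(-13))
robot.move_linear([*g,8],speed=120,f_stop=15)
print(robot.current_tcp_pos())
robot.move_gripper(0.0); print('w',robot.current_gripper_width()*93,robot.current_contact_force())
robot.move_linear([*g,75],speed=100)
print('F',robot.current_contact_force(),robot.current_ft_torque())
f=mouth+u*(40+35+95)
robot.move_ptp([*f,75],down(Y))
shot(robot,'scene','s1'); print(robot.current_t(),robot.current_qpos(),robot.current_tcp_pos(),f)
E
```

```text
[ 497.2  -155.57    8.63]
w 59.678014425752224 [-0.15 -0.36  1.83]
F [ 1.04 -0.28 -0.96] [0.06 0.   0.01]
8.6167 [-0.26  0.49  1.57 -0.    1.08  2.81] [605.41 -44.79  74.64] [605.84 -44.48]
```

View pics/s1.png

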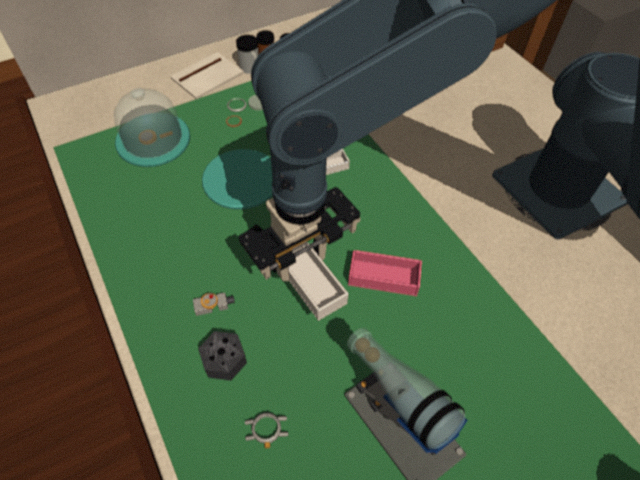

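The tray is held level in front of the mouth, near end at about (330,300). I slide it in next.

Run:
```python
from bench import robot
from h import *
np.set_printoptions(precision=2,suppress=True)
f=mouth+u*(40+35+95); e=mouth+u*75
robot.move_linear([*f,14],speed=80)
robot.move_linear([*e,14],speed=80)
print(robot.move_linear([*e,8],speed=20,f_stop=6),robot.current_tcp_pos())
robot.move_gripper(1.0)
robot.move_linear([*e,230],speed=150)
d=shot(robot,'top','t2');shot(robot,'wrist','w3'); print(robot.current_t(),robot.current_contact_force())
p=mouth-u*60
robot.move_ptp([*(mouth-133*u),230],down(Y+180))
robot.move_gripper(0.0)
shot(robot,'scene','s2');shot(robot,'top','t3')
a=cv2.imread('pics/s2.png')[280:480,260:500];b=cv2.imread('pics/t3.png')[180:340,130:370]
cv2.imwrite('pics/c2.png',cv2.resize(np.vstack([a,b]),None,fx=1.6,fy=1.6,interpolation=cv2.INTER_CUBIC)); print(robot.current_t(),robot.current_tcp_pos())
```

```text
True [598.53  49.8    8.15]
13.6667 [-0.51 -0.81  0.08]
17.5917 [582.07 257.61 230.02]
```

View pics/c2.png

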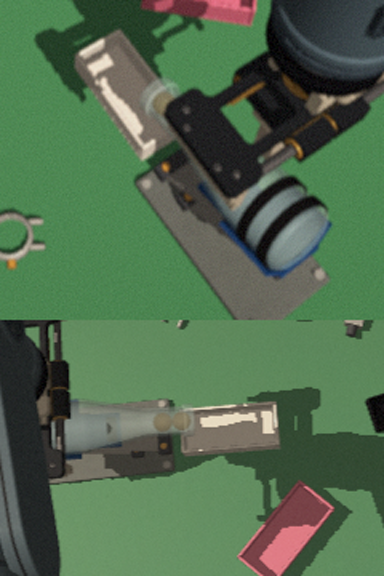

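Run:
```python
from bench import robot
from h import *
np.set_printoptions(precision=2,suppress=True)
t=load('top0'); fe=atz(t,303.4,245.3,34)[:2]; print('tray far end rel mouth: along',(fe-mouth)@u,'lat',(fe-mouth)@np.array([-u[1],u[0]]))
p=mouth-127*u
robot.move_linear([*p,180],speed=150)
r=robot.move_linear([*p,150],speed=30,f_stop=2); z=robot.current_tcp_pos()[2]
print('touch',r,robot.current_tcp_pos(),robot.current_contact_force())
robot.move_linear([*p,z+22],speed=100)
print(robot.current_t()); open('z.txt','w').write(str(z))
```

```text
tray far end rel mouth: along 105.83164657620158 lat -4.428541501221053
touch True [582.38 251.76 162.78] [ 0.   -0.89  2.48]
19.0667
```

```bash
cat > tap.py <<'E'
import sys
from bench import robot
from h import *
np.set_printoptions(precision=2,suppress=True)
p=mouth-127*u; z=float(open('z.txt').read()); n=sys.argv[1]
t0=robot.current_t(); robot.move_linear([*p,z-6],speed=float(sys.argv[2])); t1=robot.current_t()
zz=robot.current_tcp_pos()[2]
robot.move_linear([*p,z+22],speed=200)
print('dur',t1-t0,'zend-z',zz-z)
robot.sleep(1.0)
shot(robot,'scene','s'+n);shot(robot,'top','t'+n)
a=cv2.imread(f'pics/s{n}.png')[280:400,280:440];b=cv2.imread(f'pics/t{n}.png')[200:320,180:340]
cv2.imwrite(f'pics/c{n}.png',cv2.resize(np.vstack([a,b]),None,fx=2.4,fy=2.4,interpolation=cv2.INTER_CUBIC)); print(robot.current_t())
E
python3 tap.py 4 120
```

```text
dur 0.3832999999999984 zend-z -6.464384499409817
20.8417
```

View pics/c4.png

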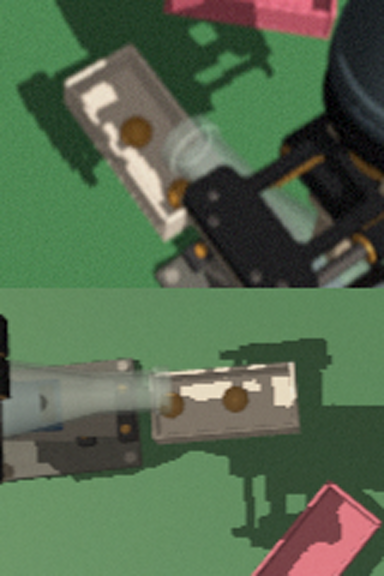

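Both balls are in the tray after one tap: scene crop at (135,132) and (178,193), top crop at (172,404) and (235,399). Next I slide it out, regrip at the middle and carry it to the plate.

Run:
```python
from bench import robot
from h import *
np.set_printoptions(precision=2,suppress=True)
e=mouth+u*75; q=mouth-127*u
robot.move_linear([*q,260],speed=150)
robot.move_gripper(1.0)
robot.move_ptp([*e,240],down(Y))
robot.move_linear([*e,60],speed=150); robot.move_linear([*e,8.5],speed=60,f_stop=15)
robot.move_gripper(0.0); print('w',robot.current_gripper_width()*93)
o=e+80*u; robot.move_linear([*o,9.5],speed=50)
robot.move_gripper(1.0)
c=mouth+120*u; robot.move_linear([*c,9],speed=60)
robot.move_gripper(0.0); print('w',robot.current_gripper_width()*93,robot.current_tcp_pos())
robot.move_linear([*c,100],speed=60); print('F',robot.current_contact_force(),robot.current_ft_torque(),robot.current_t())
robot.move_linear([591,-349,100],speed=90)
shot(robot,'scene','s5'); shot(robot,'wrist','w5'); print(robot.current_t())
a=cv2.imread('pics/s5.png')[100:300,130:390];b=cv2.imread('pics/w5.png')[:,:]
cv2.imwrite('pics/c5.png',np.vstack([cv2.resize(a,(390,300)),cv2.resize(b,(390,292))]))
```

```text
w 59.748817584547695
w 59.831796984799816 [601.94   5.22   8.97]
F [ 0.1  -0.28 -2.49] [ 0.09 -0.04  0.01] 33.8417
38.0333
```

View pics/c5.png

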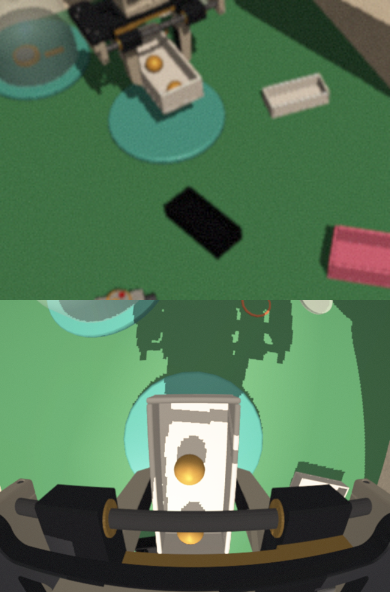

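Both balls are in the lifted tray, which is over the plate. I'll lower it and release.

Run:
```python
from bench import robot
from h import *
np.set_printoptions(precision=2,suppress=True)
robot.move_linear([591,-349,26],speed=60)
print(robot.move_linear([591,-349,18],speed=15,f_stop=5),robot.current_tcp_pos())
robot.sleep(.3); robot.move_gripper(1.0)
robot.move_linear([591,-349,160],speed=100)
robot.move_ptp([480,-100,300],down(-50))
robot.sleep(.5)
for n in('scene','top'): shot(robot,n,n+'6')
print(robot.current_t())
a=cv2.imread('pics/scene6.png')[120:240,170:330];b=cv2.imread('pics/top6.png')[190:310,395:555]
cv2.imwrite('pics/c6.png',cv2.resize(np.vstack([a,b]),None,fx=2.4,fy=2.4,interpolation=cv2.INTER_CUBIC))
```

```text
True [ 591.18 -349.15   20.94]
44.2
```

View pics/c6.png

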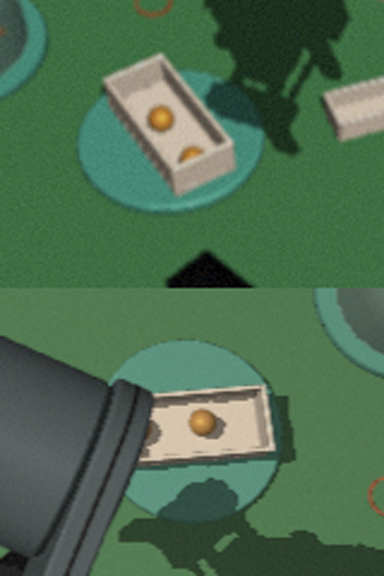

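Run:
```python
from h import *
t=load('top6');s=load('scene6');k=2.4
S=np.array([atz(s,170+x/k,120+y/k,46)[:2] for x,y in((105,80),(162,55),(233,147),(177,170))]);print('scene tray',S.mean(0),'plate same cam [595.3,-345.2]')
E=np.array([atz(t,395+x/k,190+(y-288)/k,46)[:2] for x,y in((265,386),(274,452))]).mean(0);print('top tray',E-65*u,'plate same cam [588.1,-348.6]')
```

```text
scene tray [ 591.42899449 -346.9095716 ] plate same cam [595.3,-345.2]
top tray [ 587.27754253 -347.83912127] plate same cam [588.1,-348.6]
```

Same-camera offsets are 1 mm (top) and 4 mm (scene), so the tray is centred. I'm handing in.

Run:
```python
from bench import robot
robot.hand_in(); print(robot.current_t())
```

```text
the job is handed in; nothing more can be done
the job is handed in; nothing more can be done
```

The job is done and handed in, about 44 s into the 72 s allowed. I slid the larger white tray in under the mouth and let go of it. One tap, about 6 mm past first touch, freed both balls into it. I then pulled the tray clear, regripped it at its middle and set it on the turquoise base.

**Last checks:**
- Both balls were in the tray after I let go of it, and the gripper was well clear of everything.
- Tray centre against plate centre, each measured in the same camera, differed by about 1 mm in the top view and about 4 mm in the scene view.
- The tray touched down at a height that fits it lying flat on the 12 mm plate.

**Disagreements:**
- The cameras disagreed with each other by up to 7 mm on absolute positions.
- Some triangulated rim heights were off: one tray corner came out at 18 mm instead of 34 mm, so I used the given heights with single-view positions there.
- I did not measure the other things on the bench again at the end. The later pictures showed no sign that any had moved.

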